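# Drift the old sleeve out of the gluing jig

## Robot

A 7-joint arm with a two-finger parallel gripper is mounted at the origin on the work surface. World frame = base frame: x ahead of the robot, y to its left, z up, the work surface at z = 0. Lengths are in m, angles in degrees, forces in N, time in s.
With the tool pointing down it reaches from about 0.425 to 1.025 m from the base axis. Payload 3.6 kg.
Tool frame: the origin (TCP) lies on the centre line of the jaws, within the pads' length; the fingertips stand 19 mm ahead of it and the grasp point (between the pads) is the TCP; x points along the fingers, y is the direction in which the jaws open and shut, and the axes are right-handed (so a half turn about x gives the same grasp; the last joint's range is limited). The gripper opens to 85 mm and grips with 20 to 120 N. Pads are 22 mm wide; open, the fingers measure 114 mm over their backs; the gripper's body (76 mm by 85 mm) begins 54 mm behind the grasp point. The pads swing forward as they close: fully open they stand 13 mm farther back than shut.
Start: joints at [65.289, 33.873, 2.773, 92.16, -1.908, 54.013, -1.931], TCP at [0.24, -0.684, 0.25] pointing down, gripper open.
Joint ranges: [-153.93, 153.93], [-27.13, 128.08], [-72.61, 78.16], [10.71, 143.7], [-87.88, 267.88], [4.46, 118.87], [-176.78, 176.78]. Speed limits (degrees/s): [147.25, 147.25, 180, 180, 180, 180, 180].

## Interface

Orientations are given as [roll, pitch, yaw] about the fixed x, y, z axes, in that order (R = Rz(yaw) Ry(pitch) Rx(roll)).
In Python, from workcell import env gives the robot as it stands.
- The arm moves only by the tool carry_out, never from a script. Its arguments are lists of equal length, an entry for each row: "hand": the finger opening in mm, from 0 to 85.4; "translation": the shift along the tool's x, y, z in mm, a list of three; "yaw": the turn about the tool's x in degrees. A call has 1 to 10 rows; each row is the pose to reach, as a shift and turn from the pose measured when the call began, along the tool's axes at that moment; what a row does not reach only later rows make up. A row lasts 1/10 s, in which the tool goes at most 50 mm and 8.59 degrees, less where a joint would pass 70% of its speed; a pose out of reach is approached as far as the arm can. A call with a gripper value outside its range is refused whole. The fingers move at their own pace and stop on an object; "force" is the grip in N (left out, the last holds). Time passes only in rows, so rows that repeat a pose let the fingers close. It gives the time, the measured TCP pose, the force and the opening at its end, in the units of the state.
- env.read_state(): the state, without advancing time (a new reading comes with each control period).
- env.grab_frame(name): name is "scene" or "top" or "wrist"; returns a dict with "frame" (420x560x3 uint8, blue, green, red), "K" (3x3 intrinsics, pixels), "k1" (the pictures are not rectified: a ray, as slopes to the right and down, at radius r is drawn at 1 + k1 r^2 times it, then the intrinsics apply), "R" (3x3) and "t" (3): a world point X has camera coordinates R X + t. Camera axes: x right, y down, z forward; pixel columns grow to the right and rows downward; lengths in m; the calibration is good to about 2 mm. A picture is of the moment at which its call begins. There is no depth.
- env.close_job(): hands the job in, once; it reports no verdict.
The state is a dict: "time_s": time; "qpos": joint angles; "qvel": joint speeds; "joint_efforts": joint torques, N m; "ee_pos": TCP position; "eef_rot": TCP orientation; "contact_force": force on the tool from outside, world axes, zero at the start; "torque": the same for the moment, N m; "opening": opening from 0.0 (shut) to 1.0 (fully open).
Only numpy, scipy, OpenCV 4.12 (cv2) and the standard library are available. Lean on these libraries where they do the work, as an engineer would, in place of code of your own. Each camera call takes 0.05 s, during which the arm holds its last target.

## Task

Two bores of the gluing jig already have new collared sleeves; the end one still has the old plain sleeve, sunk in its bore. Take the thick drift from the rack, feel its nose into that bore and press the old sleeve down steadily until you feel it let go and it drops into the tray underneath; do not hammer, and do not jam the nose or run the shoulder hard onto the jig, whose height differs from job to job. Then hang the drift back in the rack, and leave the slim drift and everything else on the bench as they are.

Things in the scene. Friction and masses are not known exactly. Their poses are not given: they have to be found in the camera images.
- jig: Gluing jig, fixed. Origin on the table under its centre, z up, y along its head: an aluminium bar 64 x 200 x 36 mm clamped on two columns (at y = +-88 mm, up to 19 mm proud of it), top 95 to 111 mm above the table as last set (not given). Through bores, 21.4 mm across, square-edged, at y = -50, 0, +50 mm; the first two have new sleeves, collars 28 mm across and 4 mm high on top.
- old_sleeve_mid (a point): Centre (half-way up) of the old plain sleeve: a collarless brass tube, 20.6 mm outside, 12 mm inside, 20 mm long, 38 g, axis vertical in the jig's bore at y = +50 mm, its top 91 mm above the table and 4 to 20 mm below the head's top as that is set. A press fit: it slides down against 9 to 18 N of friction and lets go when its top is about 27 to 32 mm below the head's top.
- catch_tray: Low steel tray, fixed, on the table under the jig: 150 (jig x) x 132 (jig y) x 16 mm, walls and floor 3 mm. Origin on the table under its centre, which lies under the jig's centre, axes as the jig's.
- rack: Plywood rack, fixed: a board 50 x 140 x 10 mm on two end legs, its top 50 mm above the table, with two through holes of 24 mm diameter on its y axis at y = -35 and +35 mm. Origin on the table under its centre, y along the holes. A drift hangs by its shoulder in each hole (either way round), handles up.
- drift_grip (a point): Grip point of the thick drift (steel, 0.22 kg, upright, z up along it): on the axis, half-way up its plain handle, which is 22 mm in diameter and 52 mm long. The point is 31 mm above the underside of the shoulder, 65 mm above the end of the nose and 27 mm below the top.
- drift_shoulder (a point): Point on the thick drift's axis at the underside of its shoulder, a round collar 30 mm across and 6 mm thick just below the handle. Hanging in the rack, this face rests on the board; in a jig bore it stops the drift 34 mm deep.
- drift_nose (a point): Point on the thick drift's axis at the flat, square end of its nose, which is 19.5 mm in diameter and 34 mm long below the shoulder (2 mm of play all round in a rack hole, 1 mm in a jig bore).
- slim_drift: The slim drift in the rack's other hole: handle only 12 mm, nose 9 mm in diameter, same shoulder and heights. Not wanted here. Origin at its shoulder's underside.
- glue_bottle: White glue bottle, 54 mm across, 150 mm tall, standing on the table; origin under it.
- glue_gun: Blue glue gun lying on its side, about 170 mm long and 30 mm high; origin on the table under its barrel.
- tape_roll: Roll of clear tape lying flat, 84 mm across, 24 mm high; origin under it.
- pop1: Finished ball (32 mm) on a stick (110 mm), lying on the table; origin under the ball.
- pop2: Another finished ball on a stick; origin under the ball.
- half_ball1: Half ball, 30 mm across, 17 mm high, lying on its flat; origin under it.
- half_ball2: Another half ball, same size; origin under it.
There are look-alikes about, which are no part of the job. Leave any turquoise look-alike of the catch_tray alone.

How it is judged:
By the outcome, as a careful person would: the job done as asked, in the order asked, and still so for the second after the job is handed in, with the robot touching nothing.
It also fails if it takes over 64 s, if anything falls off the work surface, if the arm or the gripper's body presses on something with over 40 N, if the wrist force passes 120 N, or if a joint passes its speed limit or range.

## Working session

There is one attempt and no reset: what is moved stays moved. The work goes in short steps, Python scripts to look and compute and a tool call to move; the robot and the scene stay as the last step left them, time stands still between calls to the robot, and variables do not carry over. Pictures are saved under pics/ and viewed, and the job is handed in when it is done.

Besides the shell and the picture viewer there is one more tool, called after "Request:" in YAML: its name, and indented under it one key for each argument. carry_out: Moves the arm, as the interface text tells. Its arguments: {"type":"object","properties":{"hand":{"type":"array","items":{"type":"number"}},"translation":{"type":"array","items":{"type":"array","items":{"type":"number"}}},"yaw":{"type":"array","items":{"type":"number"}},"force":{"type":"number"}},"required":["hand","translation","yaw"]}

```bash
ls; mkdir -p pics
cat > h.py <<'E'
import numpy as np, cv2
from workcell import env
def load(n):
    d=np.load(f'pics/{n}.npz'); return {k:d[k] for k in d}
def snap(n,cam):
    f=env.grab_frame(cam); cv2.imwrite(f'pics/{n}.png',f['frame']); np.savez(f'pics/{n}.npz',**{k:np.array(v) for k,v in f.items()}); return f
def ray(f,u,v):
    K=f['K'];k1=float(f['k1']);p=np.array([(u-K[0,2])/K[0,0],(v-K[1,2])/K[1,1]])
    q=p.copy()
    for _ in range(30): q=p/(1+k1*(q@q))
    R=f['R'];t=f['t']; return -R.T@t, R.T@np.array([q[0],q[1],1.])
def onz(f,u,v,z):
    c,d=ray(f,u,v); return c+d*(z-c[2])/d[2]
def proj(f,X):
    c=f['R']@np.array(X,float)+f['t']; q=c[:2]/c[2]; q=q*(1+float(f['k1'])*(q@q)); K=f['K']
    return np.array([K[0,0]*q[0]+K[0,2],K[1,1]*q[1]+K[1,2]])
E
python3 - <<'E'
from h import *
for c in ['scene','top','wrist']:
    f=snap(c+'0',c); print(c,f['k1'],f['K'][0,0],-f['R'].T@f['t'])
print(env.read_state())
E
```

```text
pics
scene -0.05579376932743682 404.3515903041311 [ 0.8482775  -0.68550647  1.12416856]
top 0.03097005903855835 387.75724445154447 [ 0.36183619 -0.01566525  1.04291305]
wrist -0.08989278741982663 369.39811043057534 [ 0.3164937  -0.65714396  0.37366911]
{'time_s': 0.15, 'qpos': array([65.28900328, 33.91502966,  2.76790002, 92.21993866, -1.90667834,
       54.01420037, -1.9313951 ]), 'qvel': array([ 0.08065382, -0.10050388,  0.13515305, -0.20639349, -0.00647228,
       -0.0528515 ,  0.12527638]), 'joint_efforts': array([ 2.92695098e-03, -5.49251175e+01,  1.54966984e+00, -1.98455536e+01,
        9.55780823e-03,  5.70556935e-03,  4.75876490e-06]), 'ee_pos': array([ 0.24006892, -0.68343854,  0.24938345]), 'eef_rot': array([-86.24798904,  89.89691126, 113.11068712]), 'contact_force': array([-0.71471228,  0.45592004, -0.14538916]), 'torque': array([-0.04567708,  0.0105327 , -0.02346146]), 'opening': 0.995647163768684}
```

View pics/scene0.png

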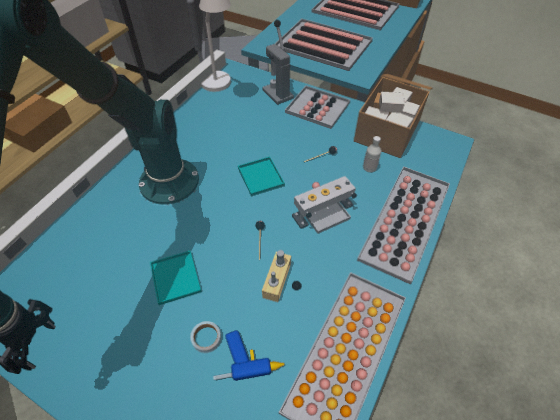

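View pics/top0.png

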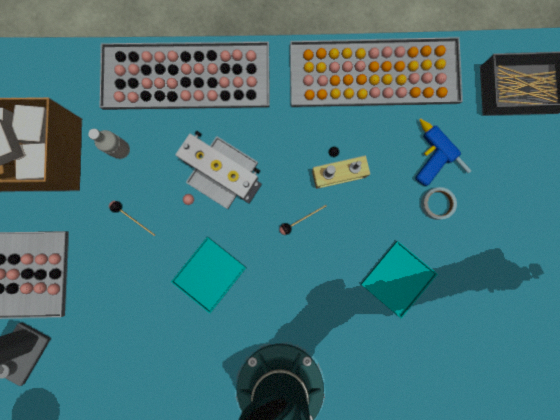

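View pics/wrist0.png

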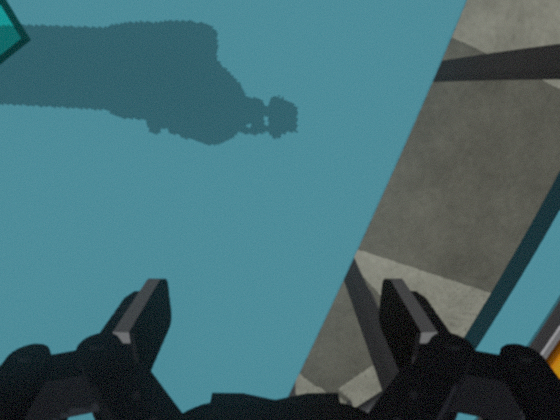

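Run:
```python
from h import *
t=load('top0')['frame'];s=load('scene0')['frame']
a=cv2.resize(t[115:215,165:275],None,fx=5,fy=5,interpolation=cv2.INTER_CUBIC)
b=cv2.resize(t[140:200,300:380],None,fx=5,fy=5,interpolation=cv2.INTER_CUBIC)
c=cv2.resize(s[165:240,285:365],None,fx=5,fy=5,interpolation=cv2.INTER_CUBIC)
d=cv2.resize(s[240:310,255:310],None,fx=5,fy=5,interpolation=cv2.INTER_CUBIC)
def st(x,y):
    H=max(x.shape[0],y.shape[0]);f=lambda z:cv2.copyMakeBorder(z,0,H-z.shape[0],0,0,0)
    return np.hstack([f(x),f(y)])
cv2.imwrite('pics/z1.png',cv2.resize(st(a,b),(800,int(500*800/950))));cv2.imwrite('pics/z2.png',st(c,d))
```

```text
(no output)
```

View pics/z1.png

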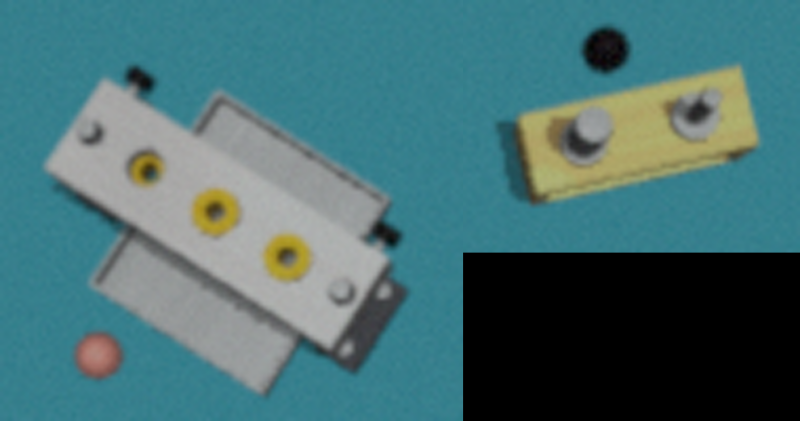

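View pics/z2.png

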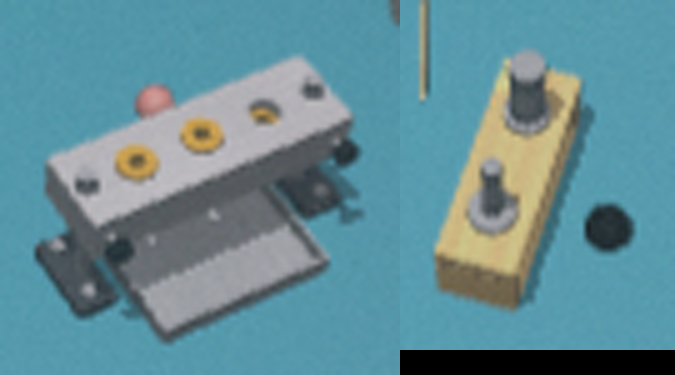

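Run:
```python
from h import *
T=load('top0');S=load('scene0')
def tri(a,b):
    A=[];B=[]
    for f,p in((T,a),(S,b)):
        c,d=ray(f,*p);d/=np.linalg.norm(d);P=np.eye(3)-np.outer(d,d);A.append(P);B.append(P@c)
    X=np.linalg.solve(A[0]+A[1],B[0]+B[1]);return X,[proj(T,X)-a,proj(S,X)-b]
t=lambda x,y:(165+x/4.21,115+y/4.21); s=lambda x,y:(285+x/5,165+y/5)
for n,a,b in [('bore',t(148,170),s(265,113)),('c0',t(215,212),s(203,135)),('c-',t(287,257),s(137,162)),
 ('thick',(330.6,169.7),(280.6,253.2)),('slim',(300+(711-463)/4.21,140+97/4.21),(255+92/5,240+164/5)),
 ('colA',t(90,132),s(313,90)),('colB',t(343,290),s(88,183))]:
    X,e=tri(a,b);print(n,X.round(4),np.round(e,1).tolist(), onz(T,*a,.108).round(4),onz(S,*b,.108).round(4))
```

```text
bore [0.59   0.189  0.1014] [[-0.3, -0.4], [-0.4, 0.1]] [0.5874 0.1867 0.108 ] [0.5926 0.1844 0.108 ]
c0 [0.5632 0.1486 0.1051] [[-0.2, -0.2], [-0.2, 0.1]] [0.562  0.1476 0.108 ] [0.5645 0.1468 0.108 ]
c- [0.5356 0.1063 0.1058] [[-0.1, -0.1], [-0.1, 0.0]] [0.5349 0.1058 0.108 ] [0.5366 0.1049 0.108 ]
thick [ 0.5477 -0.132   0.1072] [[-0.2, -0.2], [-0.2, 0.0]] [ 0.547  -0.1323  0.108 ] [ 0.5485 -0.1321  0.108 ]
slim [ 0.5623 -0.2008  0.1105] [[-0.1, -0.2], [-0.2, 0.0]] [ 0.5623 -0.2017  0.108 ] [ 0.562  -0.1993  0.108 ]
colA [0.6116 0.2217 0.1045] [[-0.1, -0.1], [-0.1, 0.0]] [0.6104 0.2207 0.108 ] [0.6125 0.2189 0.108 ]
colB [0.5158 0.0739 0.107 ] [[-0.2, -0.2], [-0.2, 0.0]] [0.5151 0.0734 0.108 ] [0.5166 0.0737 0.108 ]
```

```bash
cat >> h.py <<'E'
from scipy.spatial.transform import Rotation as Ro
def RT(s): return Ro.from_euler('xyz',s['eef_rot'],degrees=True).as_matrix()
def plan(target,yd=None):
    """tool-frame shift mm to world target; yd = desired world heading (deg) of tool y"""
    s=env.read_state();R=RT(s);d=R.T@(np.array(target)-s['ee_pos'])*1000
    yaw=np.degrees(np.arctan2(R[1,1],R[0,1]))
    print('t',s['time_s'],'pos',s['ee_pos'].round(4),'tooly',round(yaw,2),'tilt',np.round(R[:,0],4),'F',s['contact_force'].round(1),'T',s['torque'].round(2),'open',round(s['opening'],3))
    print('shift',d.round(1))
    if yd is not None:
        for k in (0,180):
            w=(yd+k-yaw+180)%360-180
            print('world turn',round(w,1),'=> tool turn',round(-w,1))
    return d
E
python3 - <<'E'
from h import *
s=env.read_state();R=RT(s);print(R.round(3))
f=load('wrist0');c=-f['R'].T@f['t'];print('cam in tool',R.T@(c-s['ee_pos'])*1000); print((R.T@f['R'].T).round(3))
plan([.5477,-.132,.25],12)
E
```

```text
[[-0.001  0.331 -0.943]
 [ 0.002 -0.943 -0.331]
 [-1.    -0.002  0.   ]]
cam in tool [-124.29592239    0.30226527  -80.80538745]
[[ 0.001 -0.313  0.95 ]
 [ 1.     0.    -0.001]
 [-0.     0.95   0.313]]
t 0.15 pos [ 0.2401 -0.6834  0.2494] tooly -70.64 tilt [-7.0e-04  1.7e-03 -1.0e+00] F [-0.7  0.5 -0.1] T [-0.05  0.01 -0.02] open 0.996
shift [ 1.000e-01 -4.183e+02 -4.730e+02]
world turn 82.6 => tool turn -82.6
world turn -97.4 => tool turn 97.4
```

Request:
carry_out:
  hand: [60,60,60,60,60,60,60,60,60,60]
  translation:
    - [0,-32,-36]
    - [0,-64,-73]
    - [0,-96,-109]
    - [0,-129,-145]
    - [0,-161,-182]
    - [0,-193,-218]
    - [0,-225,-255]
    - [0,-257,-291]
    - [0,-290,-328]
    - [0,-322,-364]
  yaw: [-6,-13,-19,-25,-32,-38,-45,-51,-57,-64]

```text
time_s: 1.15
ee_pos: [0.4773, -0.2571, 0.25]
eef_rot: [-150.1, 89.9, 113.5]
contact_force: [1.5, -0.3, -0.4]
opening: 0.703
```

Run:
```python
from h import *
plan([.5477,-.132,.25],12);print(env.read_state()['qpos'].round(1))
```

```text
t 1.15 pos [ 0.4773 -0.2571  0.25  ] tooly -6.37 tilt [-6.0e-04  1.5e-03 -1.0e+00] F [ 1.5 -0.3 -0.4] T [-0.02  0.01  0.  ] open 0.703
shift [ 1.000e-01  5.610e+01 -1.321e+02]
world turn 18.4 => tool turn -18.4
world turn -161.6 => tool turn 161.6
[ 37.3  21.7 -17.8 115.2   9.2  44.5   7.7]
```

Request:
carry_out:
  hand: [60,60,60,60,60]
  translation:
    - [0,18,-44]
    - [0,37,-88]
    - [0,56,-132]
    - [0,56,-132]
    - [0,56,-132]
  yaw: [-6,-12,-18,-18,-18]

```text
time_s: 1.65
ee_pos: [0.5479, -0.1306, 0.2499]
eef_rot: [-163.3, 89.9, 118.5]
contact_force: [0.4, -1.3, -0.2]
opening: 0.704
```

Run:
```python
from h import *
f=snap('w1','wrist')
plan([.5477,-.132,.25],12)
for n,X in dict(thick=[.5477,-.132,.108],slim=[.5623,-.2008,.108]).items(): print(n,proj(f,X))
```

```text
t 1.7 pos [ 0.5471 -0.1325  0.2497] tooly 11.61 tilt [-0.0019  0.001  -1.    ] F [-1.   0.3 -0.2] T [-0.03  0.03  0.03] open 0.699
shift [-0.3  0.7 -0.4]
world turn 0.4 => tool turn -0.4
world turn -179.6 => tool turn 179.6
thick [273.49182773 202.23388057]
slim [273.84298955 284.76277263]
```

View pics/w1.png

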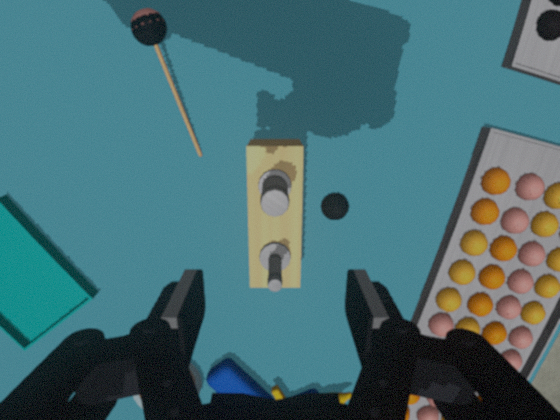

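Run:
```python
from h import *
f=load('w1');im=f['frame'];g=cv2.cvtColor(im,cv2.COLOR_BGR2HSV)
r=im[150:310,240:310]
cv2.imwrite('pics/z3.png',cv2.resize(r[:75],None,fx=8,fy=8,interpolation=cv2.INTER_CUBIC))
for i in range(182,220,3): print(i,[int(x) for x in im[i,255:295].mean(1)])
```

```text
182 [151, 153, 143, 136, 142, 157, 152, 135, 96, 71, 66, 63, 65, 68, 67, 64, 65, 68, 63, 72, 70, 60, 69, 70, 66, 72, 74, 67, 64, 63, 75, 82, 99, 113, 106, 99, 121, 146, 150, 154]
185 [150, 151, 149, 148, 156, 158, 150, 117, 76, 65, 61, 62, 66, 66, 66, 60, 63, 59, 62, 60, 57, 62, 62, 53, 62, 63, 65, 72, 65, 63, 66, 69, 80, 97, 104, 111, 128, 148, 155, 159]
188 [153, 152, 152, 147, 155, 154, 140, 109, 74, 65, 55, 58, 56, 55, 57, 64, 63, 66, 69, 76, 72, 68, 64, 58, 58, 56, 58, 57, 57, 60, 58, 67, 94, 130, 136, 142, 147, 153, 155, 156]
191 [154, 152, 150, 149, 155, 154, 136, 98, 68, 64, 72, 88, 107, 124, 131, 137, 144, 152, 154, 159, 155, 155, 149, 143, 136, 126, 110, 92, 67, 61, 58, 61, 96, 138, 150, 150, 150, 152, 159, 155]
194 [154, 152, 149, 151, 152, 137, 108, 77, 88, 117, 143, 156, 162, 164, 162, 163, 159, 161, 157, 157, 158, 159, 158, 157, 160, 159, 158, 155, 144, 128, 96, 73, 79, 123, 148, 154, 157, 157, 158, 153]
197 [151, 149, 153, 151, 142, 120, 99, 125, 147, 158, 155, 155, 163, 161, 160, 163, 160, 161, 160, 160, 160, 158, 154, 156, 157, 156, 157, 155, 156, 158, 150, 139, 105,
[... 770 characters left out ...]
 153, 151, 151, 152, 148, 151, 149, 146, 147, 140, 146, 155, 155, 155, 156, 153, 155]
212 [151, 152, 152, 152, 152, 154, 155, 154, 147, 148, 149, 154, 150, 152, 153, 154, 155, 152, 154, 150, 153, 153, 148, 149, 150, 153, 150, 148, 145, 148, 151, 153, 153, 154, 154, 153, 154, 153, 157, 157]
215 [151, 152, 152, 152, 153, 151, 152, 155, 156, 156, 152, 157, 152, 150, 149, 153, 151, 150, 150, 151, 151, 150, 148, 151, 148, 150, 149, 148, 151, 152, 153, 151, 153, 151, 153, 151, 154, 156, 155, 155]
218 [152, 151, 153, 152, 155, 151, 154, 154, 157, 153, 155, 157, 155, 153, 150, 153, 157, 154, 153, 156, 155, 153, 156, 153, 152, 151, 153, 149, 153, 149, 151, 151, 151, 156, 153, 154, 154, 155, 158, 157]
```

View pics/z3.png

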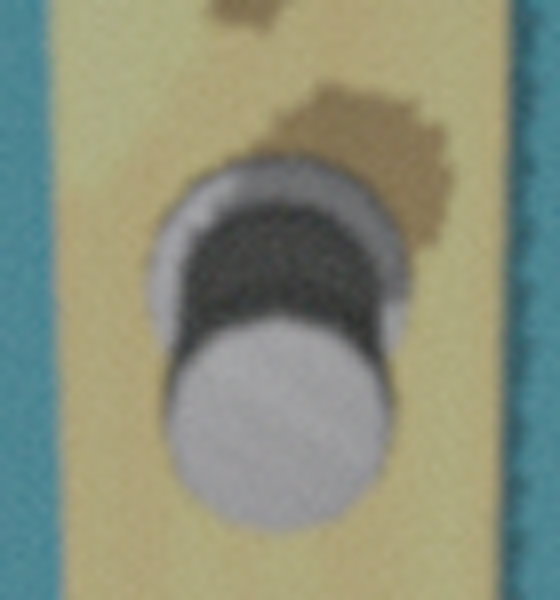

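Run:
```python
from h import *
f=load('w1');X=onz(f,274.8,202.8,.108);print(X)
plan([X[0],X[1],.081],12)
```

```text
[ 0.54875661 -0.13223451  0.108     ]
t 1.7 pos [ 0.5471 -0.1325  0.2497] tooly 11.61 tilt [-0.0019  0.001  -1.    ] F [-1.   0.3 -0.2] T [-0.03  0.03  0.03] open 0.699
shift [168.7   2.    0.3]
world turn 0.4 => tool turn -0.4
world turn -179.6 => tool turn 179.6
```

Request:
carry_out:
  hand: [60,60,60,60,60,60,60]
  translation:
    - [30,2,0]
    - [65,2,0]
    - [100,2,0]
    - [130,2,0]
    - [155,2,0]
    - [168,2,0]
    - [168,2,0]
  yaw: [0,0,0,0,0,0,0]

```text
time_s: 2.4
ee_pos: [0.5468, -0.1335, 0.0801]
eef_rot: [-106.1, 89.6, 175.4]
contact_force: [-0.7, 0.3, 0.5]
opening: 0.706
```

Run:
```python
from h import *
plan([.5487,-.1322,.081],12)
snap('w2','wrist')
```

```text
t 2.4 pos [ 0.5468 -0.1335  0.0801] tooly 11.47 tilt [-6.1e-03  5.0e-04 -1.0e+00] F [-0.7  0.3  0.5] T [ 0.01  0.03 -0.02] open 0.706
shift [-0.9  2.1 -0.9]
world turn 0.5 => tool turn -0.5
world turn -179.5 => tool turn 179.5
```

View pics/w2.png

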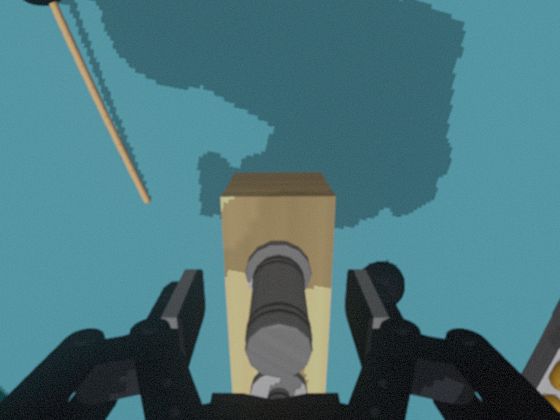

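Request:
carry_out:
  hand: [60,60,40,21,15,15,15,15,15]
  translation:
    - [-1,2,-1]
    - [-1,2,-1]
    - [-1,2,-1]
    - [-1,2,-1]
    - [-1,2,-1]
    - [-1,2,-1]
    - [-1,2,-1]
    - [-1,2,-1]
    - [-1,2,-1]
  yaw: [0,0,0,0,0,0,0,0,0]
  force: 80

```text
time_s: 3.35
ee_pos: [0.5496, -0.132, 0.0831]
eef_rot: [-97.8, 89.8, -176.3]
contact_force: [-2.3, -0.6, 6.0]
opening: 0.235
```

Run:
```python
from h import *
plan([.5487,-.1322,.081],12)
snap('w3','wrist')
plan([.5487,-.1322,.081],12)
```

```text
t 3.35 pos [ 0.5496 -0.132   0.0831] tooly 11.5 tilt [-3.6e-03 -2.0e-04 -1.0e+00] F [-2.3 -0.6  6. ] T [-0.03  0.32  0.02] open 0.235
shift [ 2.1 -1.   0. ]
world turn 0.5 => tool turn -0.5
world turn -179.5 => tool turn 179.5
t 3.4 pos [ 0.5496 -0.132   0.0831] tooly 11.49 tilt [-3.7e-03 -2.0e-04 -1.0e+00] F [-1.8  0.3  4.9] T [-0.02  0.26 -0.01] open 0.24
shift [ 2.1 -0.9  0.1]
world turn 0.5 => tool turn -0.5
world turn -179.5 => tool turn 179.5
```

View pics/w3.png

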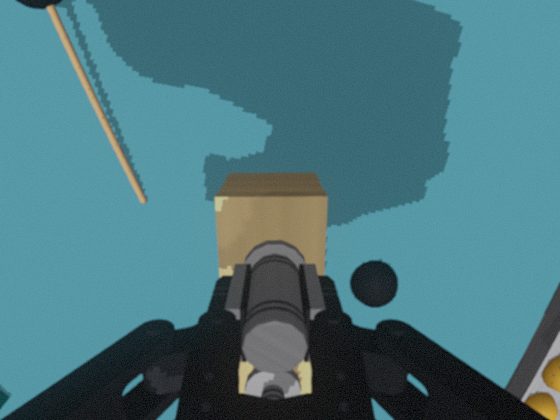

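Request:
carry_out:
  hand: [15,15,15,15,15,15,15]
  translation:
    - [-10,0,0]
    - [-30,0,0]
    - [-65,0,0]
    - [-105,0,0]
    - [-145,0,0]
    - [-177,0,0]
    - [-177,0,0]
  yaw: [0,0,0,0,0,0,0]

```text
time_s: 4.1
ee_pos: [0.5533, -0.132, 0.2654]
eef_rot: [59.6, 89.6, -18.9]
contact_force: [1.1, -0.2, -2.3]
opening: 0.237
```

Run:
```python
from h import *
snap('w4','wrist')
plan([.5515,.130,.260],-33.3);print(env.read_state()['qpos'].round(1))
```

```text
t 4.15 pos [ 0.5515 -0.132   0.2627] tooly 11.49 tilt [ 0.0016 -0.0015 -1.    ] F [-0.2  0.3 -2.8] T [-0.    0.03  0.01] open 0.238
shift [   2.3   52.2 -256.8]
world turn -44.8 => tool turn 44.8
world turn 135.2 => tool turn -135.2
[ 27.1  23.2 -24.2 111.5  12.7  47.8   7.6]
```

View pics/w4.png

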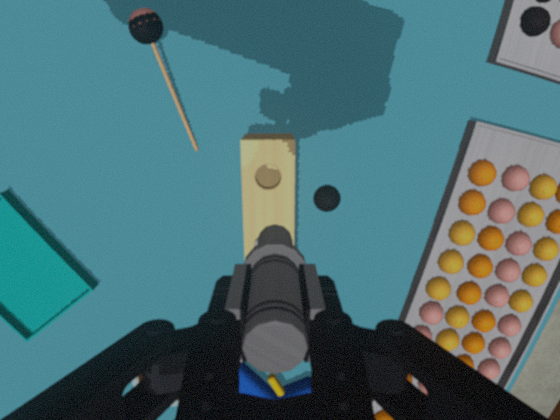

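Request:
carry_out:
  hand: [15,15,15,15,15,15,15,15,15]
  translation:
    - [0,6,-30]
    - [0,14,-70]
    - [0,22,-110]
    - [0,30,-150]
    - [0,38,-190]
    - [0,47,-230]
    - [0,52,-257]
    - [0,52,-257]
    - [0,52,-257]
  yaw: [5,12,19,26,33,40,45,45,45]

```text
time_s: 5.05
ee_pos: [0.5498, 0.1305, 0.2607]
eef_rot: [0.1, 89.8, -123.3]
contact_force: [-0.1, -1.2, -2.2]
opening: 0.238
```

Run:
```python
from h import *
print('hole',onz(load('w4'),267.5,176.5,.05))
f=snap('w5','wrist')
plan([.5515,.130,.260],-33.3);print(proj(f,[.59,.189,.101]))
```

```text
hole [ 0.5481838  -0.13241349  0.05      ]
t 5.1 pos [0.5502 0.1291 0.2609] tooly -33.49 tilt [-0.0015 -0.0034 -1.    ] F [-0.1 -0.5 -1.7] T [-0.05 -0.01 -0.04] open 0.239
shift [ 0.9  0.6 -1.5]
world turn 0.2 => tool turn -0.2
world turn -179.8 => tool turn 179.8
[276.06869113 101.81961202]
```

View pics/w5.png

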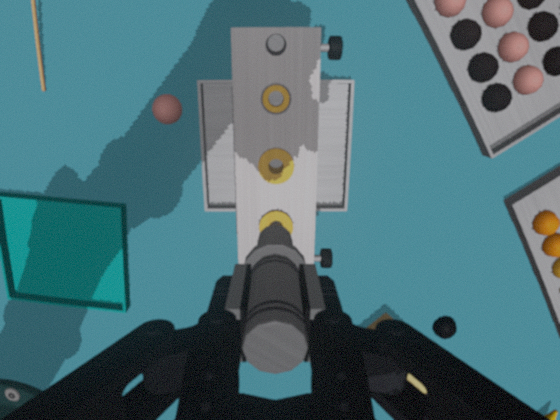

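Run:
```python
from h import *
f=load('w5');cv2.imwrite('pics/z5.png',cv2.resize(f['frame'][20:270,225:335],(440,1000),interpolation=cv2.INTER_CUBIC)[:600]);cv2.imwrite('pics/z6.png',cv2.resize(f['frame'][75:125,245:305],None,fx=10,fy=10,interpolation=cv2.INTER_CUBIC))
```

```text
(no output)
```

View pics/z5.png

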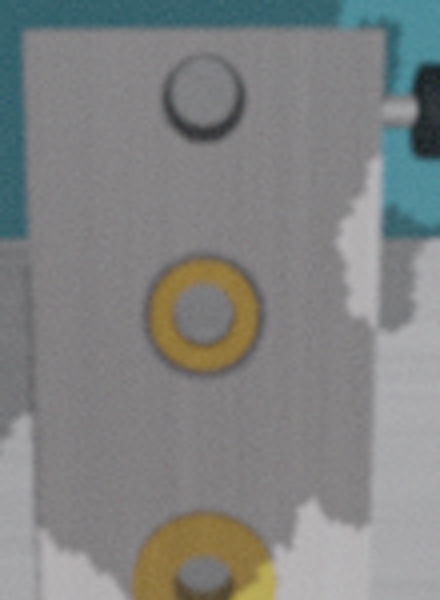

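View pics/z6.png

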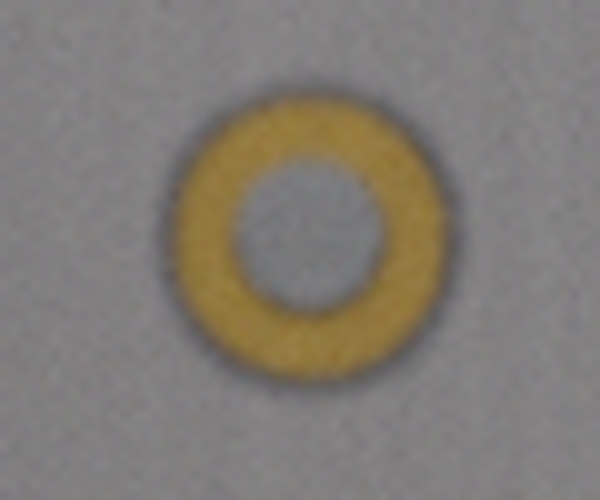

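Run:
```python
from h import *
s=env.read_state();R=RT(s);p=s['ee_pos'];f=load('w5');im=f['frame'].copy()
print('sleeve',onz(f,275.65,98.25,.091))
big=cv2.resize(im[200:380,220:330],None,fx=5,fy=5,interpolation=cv2.INTER_CUBIC)[:, :]
cv2.imwrite('pics/z7a.png',cv2.resize(big,(366,600)))
def circ(x,r,col):
    pts=[proj(f,p+R@(np.array([x,r*np.cos(a),r*np.sin(a)])/1000)) for a in np.linspace(0,2*np.pi,73)]
    q=((np.array(pts)-[220,200]+.5)*5-.5).round().astype(np.int32);cv2.polylines(big,[q],True,col,1)
circ(67,9.75,(0,0,255));circ(33,9.75,(0,200,255));circ(33,15,(0,255,0));circ(27,15,(0,255,0));circ(-25,11,(255,0,255))
cv2.imwrite('pics/z7.png',np.hstack([cv2.imread('pics/z7a.png'),cv2.resize(big,(366,600))]))
```

```text
sleeve [0.59102847 0.19110406 0.091     ]
```

View pics/z7.png

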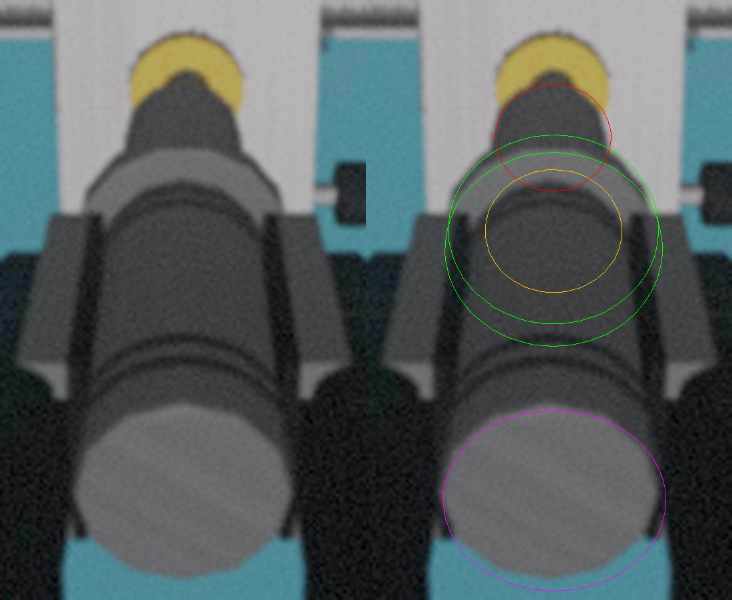

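Run:
```python
from h import *
s=env.read_state();R=RT(s);p=s['ee_pos'];f5=load('w5');im=load('w4')['frame'].copy();f=f5
big=cv2.resize(im[210:300,240:310],None,fx=8,fy=8,interpolation=cv2.INTER_CUBIC)
a=big.copy()
big=np.clip(big.astype(float)*1.6,0,255).astype(np.uint8);a=big.copy()
def circ(x,r,col):
    pts=[proj(f,p+R@(np.array([x,r*np.cos(a),r*np.sin(a)])/1000)) for a in np.linspace(0,2*np.pi,73)]
    q=((np.array(pts)-[240,210]+.5)*8-.5).round().astype(np.int32);cv2.polylines(big,[q],True,col,1)
circ(67,9.75,(0,0,255));circ(27,15,(0,255,0));
cv2.imwrite('pics/z8.png',cv2.resize(np.hstack([a,big]),(800,514)))
```

```text
(no output)
```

View pics/z8.png

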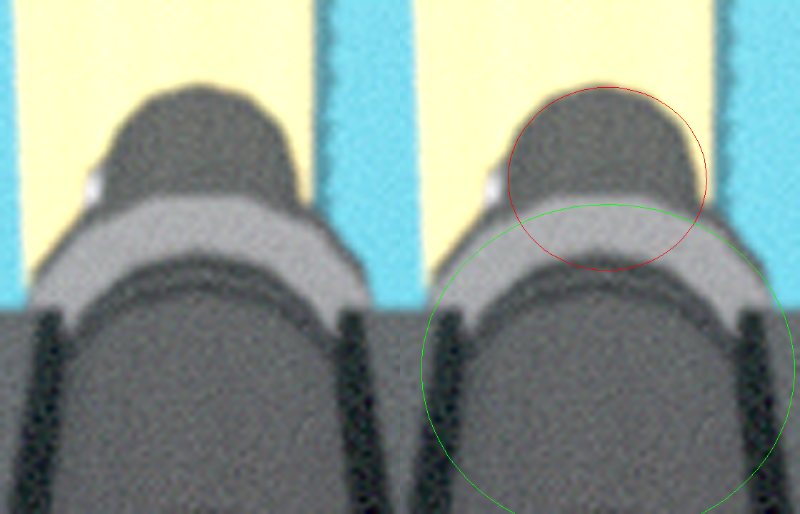

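```bash
cat >> h.py <<'E'
def nose(target_nose,yd=None):
    s=env.read_state();n=s['ee_pos']+RT(s)[:,0]*.067
    print('nose',n.round(4)); return plan(np.array(target_nose)-n+s['ee_pos'],yd)
E
python3 -c "
from h import *
nose([.5913,.1906,.135],-33.4)"
```

```text
nose [0.5501 0.1289 0.1939]
t 5.1 pos [0.5502 0.1291 0.2609] tooly -33.49 tilt [-0.0015 -0.0034 -1.    ] F [-0.1 -0.5 -1.7] T [-0.05 -0.01 -0.04] open 0.239
shift [ 58.6   0.3 -74.4]
world turn 0.1 => tool turn -0.1
world turn -179.9 => tool turn 179.9
```

Request:
carry_out:
  hand: [15,15,15,15,15,15,15,15,15]
  translation:
    - [0,0,-20]
    - [0,0,-45]
    - [0,0,-65]
    - [10,0,-74]
    - [30,0,-74]
    - [48,0,-74]
    - [58,0,-74]
    - [58,0,-74]
    - [58,0,-74]
  yaw: [0,0,0,0,0,0,0,0,0]

```text
time_s: 6.0
ee_pos: [0.5911, 0.1902, 0.2025]
eef_rot: [7.6, 89.8, -115.9]
contact_force: [-0.4, -0.5, -2.3]
opening: 0.239
```

Run:
```python
from h import *
f=snap('s6','scene');g=snap('w6','wrist')
nose([.5913,.1906,.110],-33.4)
a=cv2.resize(f['frame'][140:230,290:390],None,fx=6,fy=6,interpolation=cv2.INTER_CUBIC)
cv2.imwrite('pics/z9.png',a)
```

```text
nose [0.5916 0.1905 0.1365]
t 6.1 pos [0.5916 0.1907 0.2035] tooly -33.51 tilt [ 1.0e-04 -2.8e-03 -1.0e+00] F [ 0.2  1.4 -2.3] T [ 0.08 -0.05 -0.04] open 0.236
shift [26.5 -0.4  0. ]
world turn 0.1 => tool turn -0.1
world turn -179.9 => tool turn 179.9
```

View pics/z9.png

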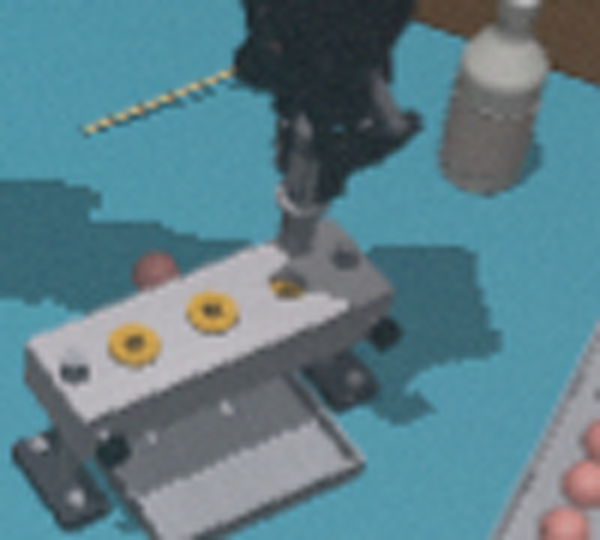

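View pics/w6.png

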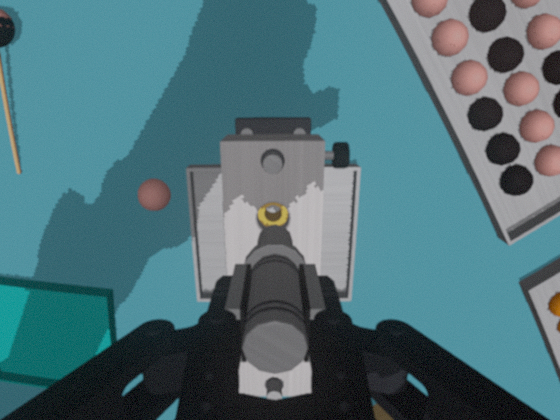

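Run:
```python
from h import *
f=load('w6');im=f['frame'];u0,v0,k=245,185,8
big=cv2.resize(im[v0:v0+70,u0:u0+60],None,fx=k,fy=k,interpolation=cv2.INTER_CUBIC)
a=big.copy()
s=env.read_state();R=RT(s);p=s['ee_pos']
def circ(c,r,col):
    pts=[proj(f,np.array(c)+[r*np.cos(a),r*np.sin(a),0]) for a in np.linspace(0,2*np.pi,73)]
    cv2.polylines(big,[((np.array(pts)-[u0,v0]+.5)*k-.5).round().astype(np.int32)],True,col,1)
circ([.5910,.1911,.091],.0103,(255,0,0));circ([.5910,.1911,.101],.0107,(0,255,0));circ(p+R[:,0]*.067,.00975,(0,0,255))
cv2.imwrite('pics/z10.png',cv2.resize(np.hstack([a,big]),(800,466)))
```

```text
(no output)
```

View pics/z10.png

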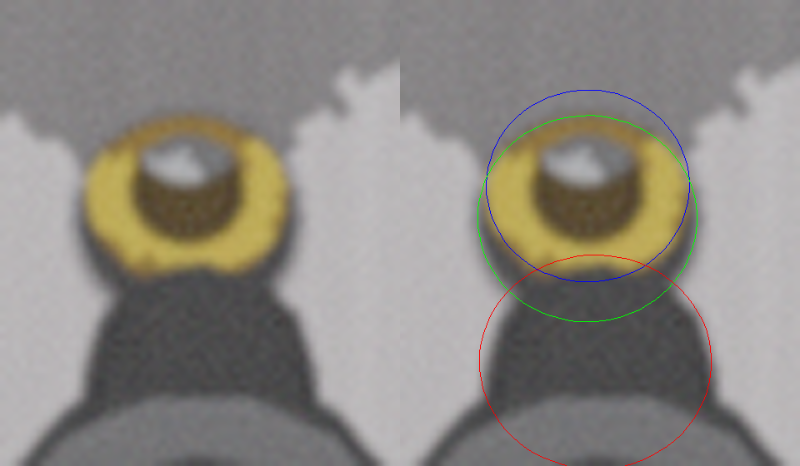

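Run:
```python
from h import *
for i in range(3):
    s=env.read_state();f=env.grab_frame('wrist');s2=env.read_state()
    c=-f['R'].T@f['t']
    for q in(s,s2):
        R=RT(q);print(q['time_s'],q['ee_pos'].round(4),(R.T@(c-q['ee_pos'])*1000).round(2),q['contact_force'].round(1))
np.savez('pics/w7.npz',**{k:np.array(v) for k,v in f.items()});cv2.imwrite('pics/w7.png',f['frame'])
u0,v0,k=235,185,7
im=f['frame']
big=cv2.resize(im[v0:v0+80,u0:u0+80],None,fx=k,fy=k,interpolation=cv2.INTER_CUBIC)
a=big.copy()
c=-f['R'].T@f['t'];R=f['R'].T@np.array([[ 0.001, -0.313,  0.95 ],[ 1.,0,-0.001],[0,0.95,0.313]]).T
p=c-R@np.array([-124.3,.3,-80.8])/1000
print(p)
def circ(c,r,col):
    pts=[proj(f,np.array(c)+[r*np.cos(a),r*np.sin(a),0]) for a in np.linspace(0,2*np.pi,73)]
    cv2.polylines(big,[((np.array(pts)-[u0,v0]+.5)*k-.5).round().astype(np.int32)],True,col,1)
circ([.5910,.1911,.101],.0107,(0,255,0));circ(p+R[:,0]*.067,.00975,(0,0,255));circ(p+R[:,0]*.027,.015,(0,255,255))
cv2.imwrite('pics/z11.png',cv2.resize(np.hstack([a,big]),(800,400)))
```

```text
6.1 [0.5916 0.1907 0.2035] [-124.44    0.66  -80.46] [ 0.2  1.4 -2.3]
6.15 [0.5916 0.1908 0.2036] [-124.3     0.8   -80.39] [-0.3 -0.1 -2.6]
6.15 [0.5916 0.1908 0.2036] [-124.44    0.72  -80.43] [-0.3 -0.1 -2.6]
6.2 [0.5915 0.1908 0.2036] [-124.43    0.76  -80.48] [ 0.2  0.3 -2.2]
6.2 [0.5915 0.1908 0.2036] [-124.42    0.67  -80.46] [ 0.2  0.3 -2.2]
6.25 [0.5914 0.1908 0.2035] [-124.55    0.78  -80.48] [ 0.3  0.7 -1.4]
[0.59167089 0.19030629 0.20368344]
```

View pics/z11.png

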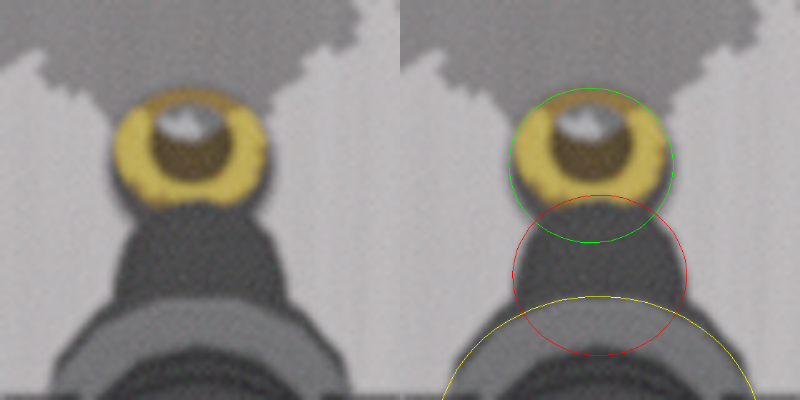

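Request:
carry_out:
  hand: [15,15,15,15,15,15]
  translation:
    - [5,-0.8,-0.7]
    - [12,-0.8,-0.7]
    - [20,-0.8,-0.7]
    - [27,-0.8,-0.7]
    - [30,-0.8,-0.7]
    - [30,-0.8,-0.7]
  yaw: [0,0,0,0,0,0]

```text
time_s: 6.85
ee_pos: [0.5906, 0.1915, 0.1725]
eef_rot: [8.8, 89.8, -114.7]
contact_force: [-0.6, -0.8, -1.3]
opening: 0.236
```

Run:
```python
from h import *
f=snap('w8','wrist');s=env.read_state()
nose([.5910,.1911,.0955],-33.4)
u0,v0,k=235,185,7
im=f['frame']
big=cv2.resize(im[v0:v0+80,u0:u0+80],None,fx=k,fy=k,interpolation=cv2.INTER_CUBIC)
a=big.copy()
R=RT(s);p=s['ee_pos']
def circ(c,r,col):
    pts=[proj(f,np.array(c)+[r*np.cos(a),r*np.sin(a),0]) for a in np.linspace(0,2*np.pi,73)]
    cv2.polylines(big,[((np.array(pts)-[u0,v0]+.5)*k-.5).round().astype(np.int32)],True,col,1)
circ([.5910,.1911,.101],.0107,(0,255,0));circ(p+R[:,0]*.067,.00975,(0,0,255))
cv2.imwrite('pics/z12.png',cv2.resize(np.hstack([a,big]),(800,400)))
```

```text
nose [0.5909 0.1915 0.106 ]
t 6.9 pos [0.5909 0.1917 0.173 ] tooly -33.49 tilt [-7.0e-04 -3.1e-03 -1.0e+00] F [ 0.5 -0.2 -2.5] T [-0.05  0.    0.01] open 0.237
shift [10.5  0.3  0.2]
world turn 0.1 => tool turn -0.1
world turn -179.9 => tool turn 179.9
```

View pics/z12.png

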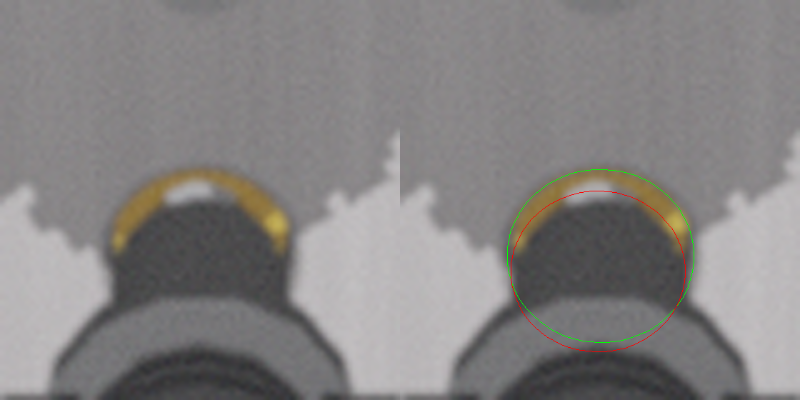

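Request:
carry_out:
  hand: [15,15,15,15,15,15,15]
  translation:
    - [2,0,0]
    - [4,0,0]
    - [5,0,0]
    - [6,0,0]
    - [7,0,0]
    - [8,0,0]
    - [9,0,0]
  yaw: [0,0,0,0,0,0,0]

```text
time_s: 7.6
ee_pos: [0.591, 0.1916, 0.164]
eef_rot: [22.6, 89.8, -100.9]
contact_force: [-0.8, -0.9, -1.8]
opening: 0.236
```

Run:
```python
from h import *
nose([.5910,.1911,.0955],-33.4)
```

```text
nose [0.5909 0.1914 0.097 ]
t 7.6 pos [0.591  0.1916 0.164 ] tooly -33.49 tilt [-6.0e-04 -3.1e-03 -1.0e+00] F [-0.8 -0.9 -1.8] T [0.   0.01 0.01] open 0.236
shift [1.5 0.2 0.2]
world turn 0.1 => tool turn -0.1
world turn -179.9 => tool turn 179.9
```

Request:
carry_out:
  hand: [15,15,15,15,15]
  translation:
    - [1,0,0]
    - [2,0,0]
    - [3,0,0]
    - [4,0,0]
    - [5,0,0]
  yaw: [0,0,0,0,0]

```text
time_s: 8.1
ee_pos: [0.591, 0.1916, 0.159]
eef_rot: [23.5, 89.8, -100.0]
contact_force: [-0.6, 0.1, -1.8]
opening: 0.238
```

Run:
```python
from h import *
nose([.5910,.1911,.0955],-33.4)
f=snap('w9','wrist')
cv2.imwrite('pics/z13.png',cv2.resize(f['frame'][170:290,225:325],None,fx=5,fy=5,interpolation=cv2.INTER_CUBIC))
nose([.5910,.1911,.0955],-33.4)
```

```text
nose [0.591  0.1914 0.092 ]
t 8.1 pos [0.591  0.1916 0.159 ] tooly -33.49 tilt [-5.e-04 -3.e-03 -1.e+00] F [-0.6  0.1 -1.8] T [-0.04  0.02 -0.01] open 0.238
shift [-3.5  0.2  0.3]
world turn 0.1 => tool turn -0.1
world turn -179.9 => tool turn 179.9
nose [0.5908 0.1914 0.0918]
t 8.15 pos [0.5909 0.1916 0.1588] tooly -33.49 tilt [-9.0e-04 -3.1e-03 -1.0e+00] F [ 0.9 -0.4 -1.1] T [ 0.02 -0.01  0.02] open 0.239
shift [-3.7  0.3  0.1]
world turn 0.1 => tool turn -0.1
world turn -179.9 => tool turn 179.9
```

View pics/z13.png

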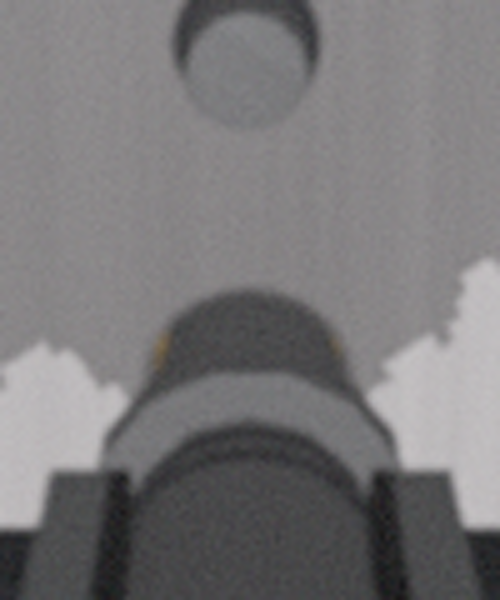

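Request:
carry_out:
  hand: [15,15,15,15]
  translation:
    - [1,0,0]
    - [2,0,0]
    - [3,0,0]
    - [4,0,0]
  yaw: [0,0,0,0]

```text
time_s: 8.55
ee_pos: [0.5912, 0.1919, 0.1564]
eef_rot: [30.9, 89.8, -92.6]
contact_force: [-3.2, -0.3, 9.0]
opening: 0.237
```

Run:
```python
from h import *
nose([.5910,.1911,.07],-33.4)
```

```text
nose [0.5912 0.1917 0.0894]
t 8.55 pos [0.5912 0.1919 0.1564] tooly -33.49 tilt [-1.0e-04 -3.1e-03 -1.0e+00] F [-3.2 -0.3  9. ] T [-0.22  0.57 -0.  ] open 0.237
shift [19.4  0.2  0.5]
world turn 0.1 => tool turn -0.1
world turn -179.9 => tool turn 179.9
```

Request:
carry_out:
  hand: [15,15,15,15,15]
  translation:
    - [2,0,0]
    - [3,0,0]
    - [4,0,0]
    - [5,0,0]
    - [6,0,0]
  yaw: [0,0,0,0,0]

```text
time_s: 9.05
ee_pos: [0.5912, 0.1919, 0.152]
eef_rot: [36.0, 89.8, -87.5]
contact_force: [-2.6, 0.0, 7.3]
opening: 0.239
```

Run:
```python
from h import *
nose([.5910,.1911,.07],-33.4)
```

```text
nose [0.5912 0.1917 0.085 ]
t 9.05 pos [0.5912 0.1919 0.152 ] tooly -33.5 tilt [ 2.0e-04 -3.6e-03 -1.0e+00] F [-2.6  0.   7.3] T [-0.27  0.72 -0.01] open 0.239
shift [15.   0.1  0.6]
world turn 0.1 => tool turn -0.1
world turn -179.9 => tool turn 179.9
```

Request:
carry_out:
  hand: [15,15,15,15,15]
  translation:
    - [2,0,0]
    - [3,0,0]
    - [4,0,0]
    - [5,0,0]
    - [6,0,0]
  yaw: [0,0,0,0,0]

```text
time_s: 9.55
ee_pos: [0.5911, 0.1919, 0.1472]
eef_rot: [36.8, 89.8, -86.7]
contact_force: [-2.6, -0.6, 6.1]
opening: 0.231
```

Run:
```python
from h import *
nose([.5910,.1911,.07],-33.4)
f=snap('w10','wrist')
cv2.imwrite('pics/z14.png',cv2.resize(f['frame'][170:390,205:345],None,fx=2.7,fy=2.7,interpolation=cv2.INTER_CUBIC))
```

```text
nose [0.5912 0.1917 0.0802]
t 9.55 pos [0.5911 0.1919 0.1472] tooly -33.5 tilt [ 2.e-04 -4.e-03 -1.e+00] F [-2.6 -0.6  6.1] T [-0.25  0.54 -0.  ] open 0.231
shift [10.2  0.2  0.5]
world turn 0.1 => tool turn -0.1
world turn -179.9 => tool turn 179.9
```

View pics/z14.png

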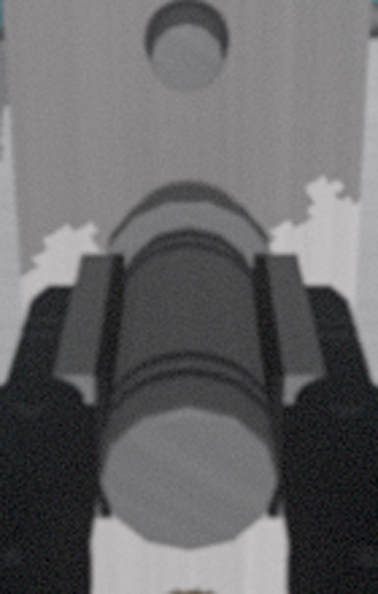

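Request:
carry_out:
  hand: [15,15,15,15]
  translation:
    - [2,0,0]
    - [3,0,0]
    - [4,0,0]
    - [5,0,0]
  yaw: [0,0,0,0]

```text
time_s: 10.0
ee_pos: [0.5911, 0.1918, 0.1416]
eef_rot: [33.9, 89.8, -89.6]
contact_force: [-0.5, 0.2, 1.0]
opening: 0.233
```

Run:
```python
from h import *
nose([.5910,.1911,.07],-33.4)
```

```text
nose [0.5911 0.1915 0.0746]
t 10.0 pos [0.5911 0.1918 0.1416] tooly -33.5 tilt [ 0.     -0.0041 -1.    ] F [-0.5  0.2  1. ] T [-0.09  0.24  0.  ] open 0.233
shift [4.6 0.2 0.4]
world turn 0.1 => tool turn -0.1
world turn -179.9 => tool turn 179.9
```

Request:
carry_out:
  hand: [15,15,15]
  translation:
    - [0.5,0,0]
    - [1,0,0]
    - [1,0,0]
  yaw: [0,0,0]

```text
time_s: 10.3
ee_pos: [0.591, 0.1918, 0.1401]
eef_rot: [30.6, 89.8, -92.9]
contact_force: [0.4, 0.3, -0.9]
opening: 0.24
```

Run:
```python
from h import *
f=snap('s11','scene');g=snap('t11','top')
nose([.5910,.1911,.07],-33.4)
a=cv2.resize(f['frame'][140:240,285:385],None,fx=4,fy=4,interpolation=cv2.INTER_CUBIC)
b=cv2.resize(g['frame'][115:215,165:265],None,fx=4,fy=4,interpolation=cv2.INTER_CUBIC)
cv2.imwrite('pics/z15.png',np.hstack([a,b]))
```

```text
nose [0.5911 0.1915 0.0733]
t 10.4 pos [0.5911 0.1918 0.1403] tooly -33.51 tilt [-0.     -0.0039 -1.    ] F [-0.  -0.8 -1.1] T [ 0.02 -0.05 -0.04] open 0.236
shift [3.3 0.1 0.4]
world turn 0.1 => tool turn -0.1
world turn -179.9 => tool turn 179.9
```

View pics/z15.png

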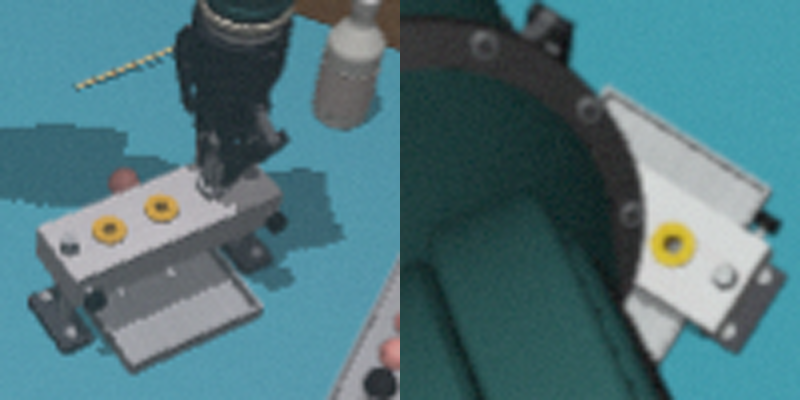

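Request:
carry_out:
  hand: [15,15,15,15]
  translation:
    - [0.7,0,0]
    - [1.4,0,0]
    - [2,0,0]
    - [2,0,0]
  yaw: [0,0,0,0]

```text
time_s: 10.8
ee_pos: [0.5911, 0.1918, 0.1381]
eef_rot: [30.6, 89.8, -92.9]
contact_force: [0.1, 0.3, -1.8]
opening: 0.236
```

Run:
```python
from h import *
nose([.5911,.1915,.136],-33.5)
```

```text
nose [0.591  0.1915 0.0711]
t 10.8 pos [0.5911 0.1918 0.1381] tooly -33.5 tilt [-2.0e-04 -3.9e-03 -1.0e+00] F [ 0.1  0.3 -1.8] T [-0.04 -0.02 -0.01] open 0.236
shift [-64.9   0.2   0.2]
world turn 0.0 => tool turn -0.0
world turn -180.0 => tool turn 180.0
```

Request:
carry_out:
  hand: [15,15,15,15,15,15,15,15,15,15]
  translation:
    - [-5,0,0]
    - [-15,0,0]
    - [-27,0,0]
    - [-40,0,0]
    - [-65,0,0]
    - [-95,0,0]
    - [-120,0,20]
    - [-122,0,55]
    - [-122,0,72]
    - [-122,0,72]
  yaw: [0,0,0,0,0,0,0,0,0,0]

```text
time_s: 11.8
ee_pos: [0.5496, 0.1289, 0.2606]
eef_rot: [18.6, 89.6, -105.1]
contact_force: [0.5, 0.2, -1.6]
opening: 0.236
```

Run:
```python
from h import *
f=snap('w12','wrist');g=snap('s12','scene')
plan([.5513,-.132,.262],11.5)
a=cv2.resize(f['frame'][20:270,190:360],(408,600),interpolation=cv2.INTER_CUBIC)
b=cv2.resize(g['frame'][160:260,290:355],(390,600),interpolation=cv2.INTER_CUBIC)
cv2.imwrite('pics/z16.png',np.hstack([a,b]))
```

```text
t 11.9 pos [0.5514 0.1324 0.2605] tooly -33.53 tilt [ 3.0e-04 -3.2e-03 -1.0e+00] F [-1.   0.5 -1.7] T [0.04 0.   0.01] open 0.236
shift [ -0.7 146.  220.5]
world turn 45.0 => tool turn -45.0
world turn -135.0 => tool turn 135.0
```

View pics/z16.png

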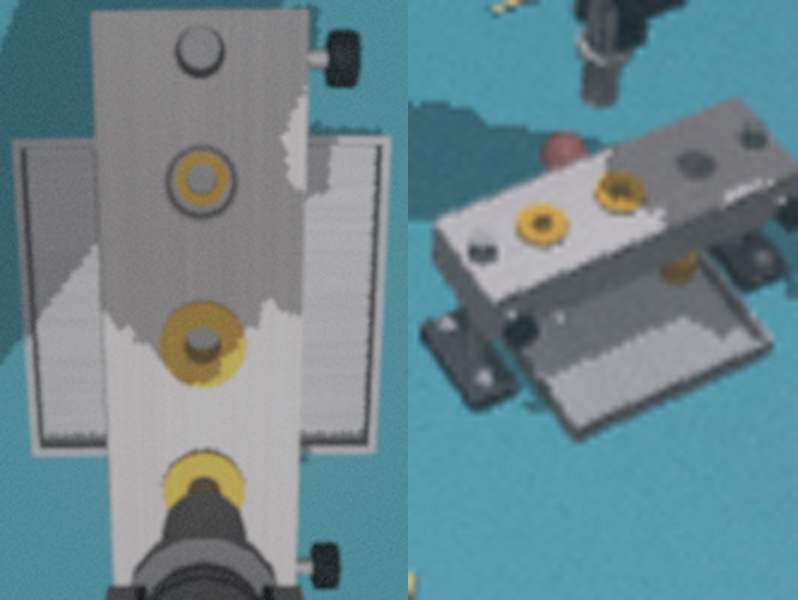

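View pics/w12.png

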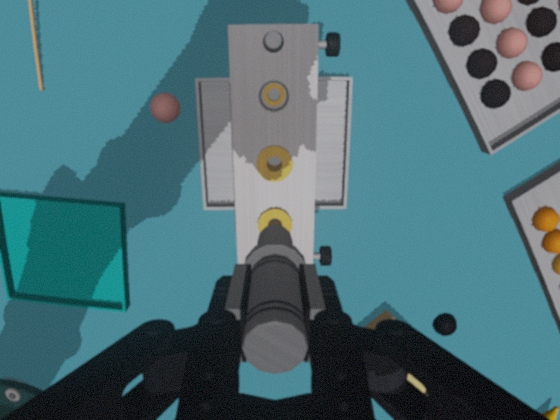

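The sleeve is standing on the tray floor and the bore is empty. Next I'll take the drift back to the rack.

Request:
carry_out:
  hand: [15,15,15,15,15,15,15,15,15,15]
  translation:
    - [0,15,22]
    - [0,36,55]
    - [0,60,90]
    - [0,82,124]
    - [0,104,158]
    - [0,126,190]
    - [0,140,211]
    - [0,146,220]
    - [0,146,220]
    - [0,146,220]
  yaw: [-5,-12,-19,-26,-33,-40,-45,-45,-45,-45]

```text
time_s: 12.9
ee_pos: [0.5522, -0.1292, 0.2612]
eef_rot: [15.1, 89.9, -63.4]
contact_force: [0.4, -0.2, -1.7]
opening: 0.235
```

Run:
```python
from h import *
f=snap('w13','wrist')
nose([.5485,-.1324,.100],11.5)
cv2.imwrite('pics/z17.png',cv2.resize(f['frame'][120:250,220:320],None,fx=4.5,fy=4.5,interpolation=cv2.INTER_CUBIC))
```

```text
nose [ 0.5522 -0.1288  0.1943]
t 12.95 pos [ 0.5522 -0.1287  0.2613] tooly 11.62 tilt [ 8.0e-04 -1.5e-03 -1.0e+00] F [ 0.4  0.4 -2.3] T [ 0.05  0.01 -0.02] open 0.233
shift [94.4 -4.4  2.6]
world turn -0.1 => tool turn 0.1
world turn 179.9 => tool turn -179.9
```

View pics/z17.png

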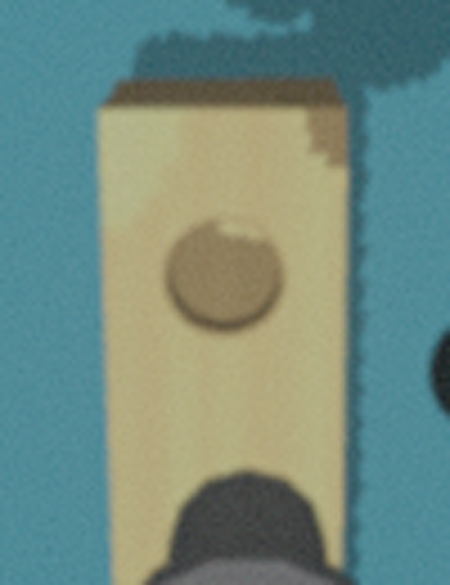

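Run:
```python
from h import *
print(onz(load('w13'),269.4,180.5,.05), onz(load('w4'),267.2,176.2,.05))
```

```text
[ 0.54827056 -0.13185639  0.05      ] [ 0.54785114 -0.13218567  0.05      ]
```

Request:
carry_out:
  hand: [15,15,15,15,15,15,15,15]
  translation:
    - [0,-4.4,2.4]
    - [15,-4.4,2.4]
    - [45,-4.4,2.4]
    - [75,-4.4,2.4]
    - [100,-4.4,2.4]
    - [115,-4.4,2.4]
    - [120,-4.4,2.4]
    - [120,-4.4,2.4]
  yaw: [0,0,0,0,0,0,0,0]

```text
time_s: 13.75
ee_pos: [0.5483, -0.1309, 0.141]
eef_rot: [-28.3, 89.9, -106.6]
contact_force: [0.9, 1.2, -1.7]
opening: 0.235
```

Run:
```python
from h import *
f=snap('w14','wrist')
nose([.5484,-.1322,.018],11.5)
cv2.imwrite('pics/z18.png',cv2.resize(f['frame'][150:280,220:320],None,fx=4.5,fy=4.5,interpolation=cv2.INTER_CUBIC))
```

```text
nose [ 0.549  -0.1313  0.0748]
t 13.8 pos [ 0.5489 -0.1313  0.1418] tooly 11.69 tilt [ 0.0013 -0.0013 -1.    ] F [ 1.3  0.4 -2.2] T [ 0.   -0.01  0.01] open 0.242
shift [56.8 -0.8  0.6]
world turn -0.2 => tool turn 0.2
world turn 179.8 => tool turn -179.8
```

View pics/z18.png

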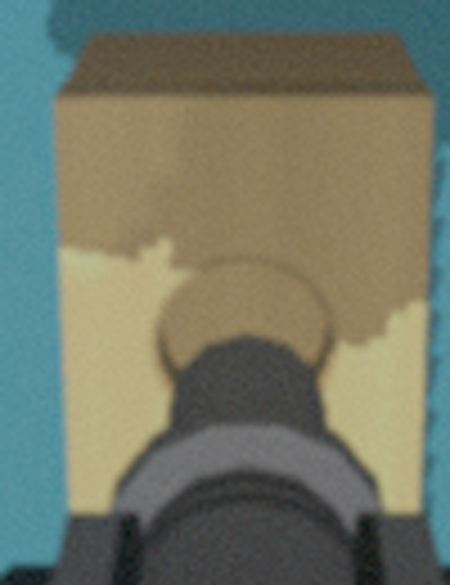

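Request:
carry_out:
  hand: [15,15,15,15,15,15,15,15,15]
  translation:
    - [4,-0.6,0.5]
    - [12,-0.6,0.5]
    - [19,-0.6,0.5]
    - [23,-0.6,0.5]
    - [26,-0.6,0.5]
    - [29,-0.6,0.5]
    - [32,-0.6,0.5]
    - [35,-0.6,0.5]
    - [35,-0.6,0.5]
  yaw: [0,0,0,0,0,0,0,0,0]

```text
time_s: 14.7
ee_pos: [0.5482, -0.1319, 0.1064]
eef_rot: [14.6, 89.9, -63.7]
contact_force: [0.1, -0.3, -1.9]
opening: 0.24
```

Run:
```python
from h import *
f=snap('w15','wrist')
nose([.5484,-.1322,.018],11.5)
cv2.imwrite('pics/z19.png',cv2.resize(f['frame'][150:280,220:320],None,fx=4,fy=4,interpolation=cv2.INTER_CUBIC))
```

```text
nose [ 0.5484 -0.132   0.0396]
t 14.75 pos [ 0.5484 -0.1319  0.1066] tooly 11.69 tilt [ 0.0011 -0.0013 -1.    ] F [-0.3 -0.3 -2.1] T [-0.   -0.03 -0.05] open 0.239
shift [21.6 -0.1  0.2]
world turn -0.2 => tool turn 0.2
world turn 179.8 => tool turn -179.8
```

View pics/z19.png

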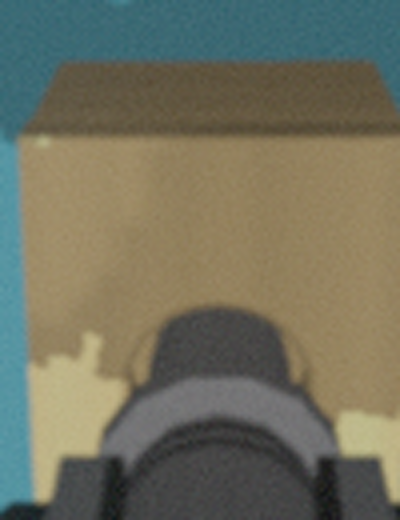

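Request:
carry_out:
  hand: [15,15,15,15,15,15,15,15,15,15]
  translation:
    - [4,0,0]
    - [8,0,0]
    - [12,0,0]
    - [16,0,0]
    - [18,0,0]
    - [19.5,0,0]
    - [21,0,0]
    - [22,0,0]
    - [23,0,0]
    - [23,0,0]
  yaw: [0,0,0,0,0,0,0,0,0,0]

```text
time_s: 15.75
ee_pos: [0.5483, -0.1319, 0.0836]
eef_rot: [25.5, 89.9, -52.9]
contact_force: [0.3, 0.2, -1.4]
opening: 0.237
```

Run:
```python
from h import *
nose([.5484,-.1322,.016],11.5)
```

```text
nose [ 0.5484 -0.132   0.0166]
t 15.75 pos [ 0.5483 -0.1319  0.0836] tooly 11.69 tilt [ 0.001  -0.0013 -1.    ] F [ 0.3  0.2 -1.4] T [-0.04 -0.01 -0.04] open 0.237
shift [ 0.6 -0.   0.2]
world turn -0.2 => tool turn 0.2
world turn 179.8 => tool turn -179.8
```

Request:
carry_out:
  hand: [15,15,24,28,35,45,60,60]
  translation:
    - [1,0,0]
    - [1,0,0]
    - [1,0,0]
    - [1,0,0]
    - [1,0,0]
    - [1,0,0]
    - [1,0,0]
    - [1,0,0]
  yaw: [0,0,0,0,0,0,0,0]
  force: 20

```text
time_s: 16.55
ee_pos: [0.5483, -0.1319, 0.0825]
eef_rot: [26.7, 89.9, -51.6]
contact_force: [0.7, 0.2, -0.2]
opening: 0.7
```

Run:
```python
from h import *
f=snap('w16','wrist')
plan([.5484,-.1319,.26],11.5)
```

```text
t 16.6 pos [ 0.5483 -0.1319  0.0825] tooly 11.69 tilt [ 9.0e-04 -1.2e-03 -1.0e+00] F [-0.6  0.8  0.4] T [ 0.04  0.01 -0.  ] open 0.701
shift [-177.5    0.2    0.3]
world turn -0.2 => tool turn 0.2
world turn 179.8 => tool turn -179.8
```

View pics/w16.png

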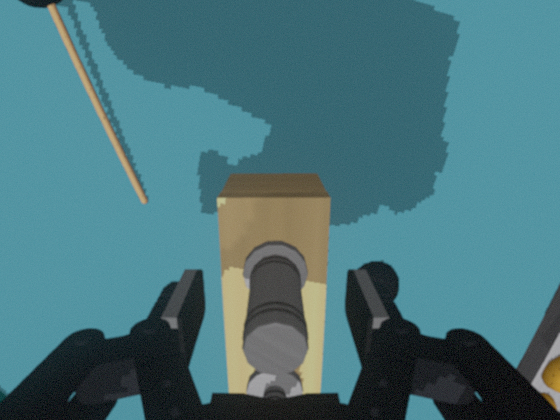

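Drift is hanging and the fingers are clear of it, so I'll go straight up.

Request:
carry_out:
  hand: [60,60,60,60,60,60,60,60,60]
  translation:
    - [-10,0,0]
    - [-30,0,0]
    - [-65,0,0]
    - [-105,0,0]
    - [-145,0,0]
    - [-170,0,0]
    - [-178,0,0]
    - [-178,0,0]
    - [-178,0,0]
  yaw: [0,0,0,0,0,0,0,0,0]

```text
time_s: 17.5
ee_pos: [0.5471, -0.1317, 0.2594]
eef_rot: [-63.6, 89.9, -141.9]
contact_force: [-1.2, -1.0, -0.1]
opening: 0.707
```

Run:
```python
from h import *
f=snap('w17','wrist');g=snap('s17','scene')
plan([.5484,-.1319,.26],11.5)
cv2.imwrite('pics/z20.png',np.hstack([cv2.resize(f['frame'][110:310,210:330],(360,600)),cv2.resize(g['frame'][160:320,240:357],(439,600))]))
```

```text
t 17.6 pos [ 0.547  -0.1316  0.2588] tooly 11.7 tilt [-2.5e-03 -5.0e-04 -1.0e+00] F [-0.1 -0.1 -0.7] T [-0.02  0.03 -0.03] open 0.703
shift [-1.2  1.4  0.6]
world turn -0.2 => tool turn 0.2
world turn 179.8 => tool turn -179.8
```

View pics/z20.png

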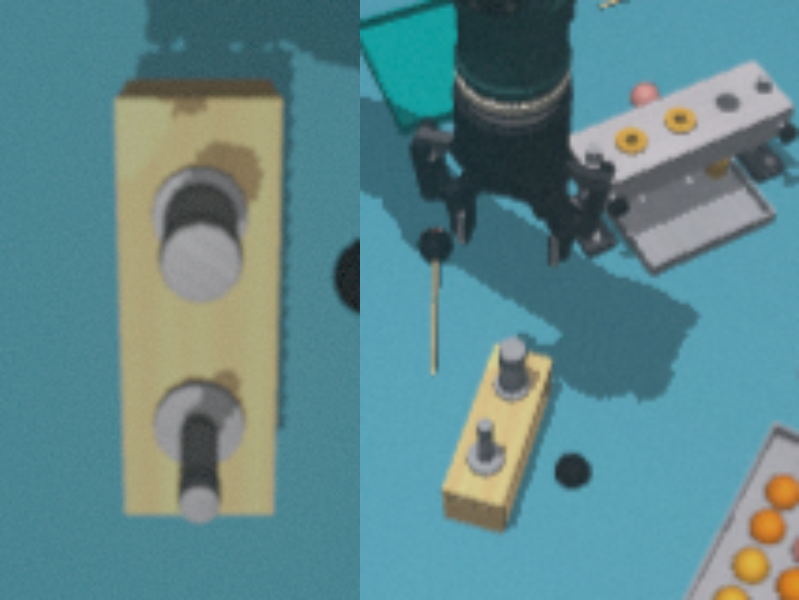

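View pics/s17.png

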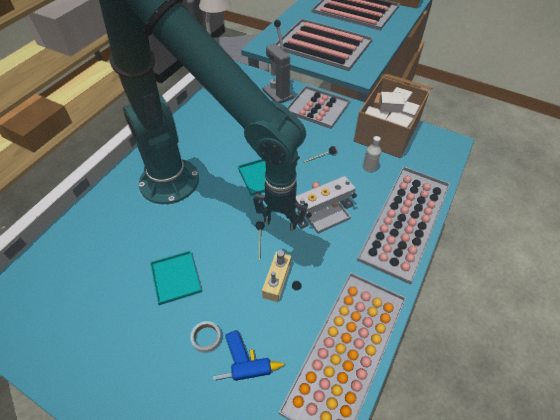

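Both drifts hang upright, the sleeve stands in the tray, the bore is empty and nothing else has moved. I'm handing in.

```bash
python3 -c "
from h import *
print(env.close_job())"
```

```text
the job is handed in; nothing more can be done
None
```

The old sleeve is out of the end bore and in the tray, and the thick drift is back in its rack hole. I handed the job in at about 17.6 s.

- **Pressing:** I fed the nose into the end bore without contact, at no more than about 1 N above the free reading. The sleeve slid steadily against roughly 8–11 N. The force fell away with the nose about 27 mm below the head's top, by my camera estimate of a head height near 100 mm. I went about 3 mm further with only the drift's weight on the wrist. The shoulder stayed about 4 mm clear of the jig by the same estimate.
- **Last checks:** The pictures show the bore empty and the sleeve upright on the tray floor. The thick drift hangs upright by its shoulder, and the slim drift, both new sleeves and the other things look unmoved. The arm is clear at 0.26 m, touching nothing.
- **Disagreements:** No check failed. The camera and arm readings differed by up to about 1 mm, and I corrected for that before entering the bore. When I first gripped the drift the arm rose about 2 mm, so I used 67 mm from grip to nose instead of 65.

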